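Home the well plate and shut the plate incubator

TASK

The well plate in the open incubator is not home: slide it gently back until it sits square against the rear stop of its nest. Then push the lid from behind just past upright, take the hand away so that it drops shut by its own weight, and finally press its front edge down until the catch holds it closed. Do not force the plate or the lid, do not fling the lid, and leave the bottles standing where they are.

Things in the scene. Friction and masses are not known exactly. Their poses are not given: they have to be found in the camera images.
- incubator: Pale grey bench incubator, fixed, 227 (x) x 200 (y) x 80 mm high. Origin on the bench under it, z up, +x from its front (display, keys) to its rear (hinge). In its frame, mm: open chamber x -97 to 60, y -75 to 75, floor at z 54, rim at z 78 to 80. In front of the plate, behind the front wall, is a finger well at least 42 mm deep in x
- plate: White 96-well plate, 85.5 (x) x 127.8 (y) x 14.4 mm high, 60 to 130 g, lying on the chamber floor, sliding easily (under 0.5 N). Origin at the centre of its underside; x nearly along incubator x. Starts 16 to 25 mm short of the stop, slightly askew. Home: origin at incubator x 17.2 mm. Push low at the middle of its long front face; it stops hard, so feel for it. Over 8 N slops the wells
- plate_stop (a point): Middle of the chamber's rear wall, incubator x 60, z 61 mm: the stop for the plate's rear face. Guides at the two rear corners are 131 mm apart over the last 10 mm before it, flared to 149 mm over the 18 mm before that; they centre the plate as it is pushed back
- lid (a joint): Lid angle, rad: 0 shut, 1.57 upright, 2.0 leaning back on its stop (start). Lid about 0.45 kg, grey frame, smoked window, 192 mm wide, 16 thick. Black U handle 64 mm wide, 100 mm from the hinge, standing 26 mm off the outer face. Near upright it stays put; pushed below about 1.40 it falls by itself in 1 to 3 s (damped, under 3.5 rad/s) and rests on sprung buffers at 0.055 to 0.1
- lid_hinge (a point): Middle of the hinge line, incubator x 78, y 0, z 84 mm; it runs along incubator y. At 0 rad the lid reaches from here towards the front, underside at z 84, top at z 100. The front edge is 192 mm from the hinge
- lid_front (a point): Middle of the lid's front bar (32 mm deep) on its upper face, 176 mm from the hinge. Press here, straight down: after 5 to 20 mm against two sprung buffers (6 to 13 N on the way) a spring catch snaps in and holds the lid below 0.04 rad; 1 mm on is a hard stop. Catch and stop sit up to 5.5 mm higher or lower from unit to unit, whatever the buffers: feel for them. Over 16 N cracks the lid
- reagent_a: Small amber bottle, black cap, diameter 42, 75 mm high; origin at the centre of its underside, z up. A bystander: leave it standing where it is
- reagent_b: The same as reagent_a; origin at the centre of its underside, z up. A bystander: leave it standing where it is
- wash_bottle: Clear plastic bottle, white cap, diameter 64, 150 mm high; origin at the centre of its underside, z up. A bystander: leave it standing where it is
Things that resemble listed ones, but are neither listed nor needed, are in the scene too. There is more than one size of the plate; the one meant has the size given above.

How it is judged:
By the outcome, as a careful person would: the job done as asked, in the order asked, and still so for the second after the job is handed in, with the robot touching nothing.
It also fails if it takes over 64 s, if anything falls off the work surface, if the arm or the gripper's body presses on something with over 40 N, if the wrist force passes 120 N, or if a joint passes its speed limit or range.

ROBOT

A 7-joint arm with a two-finger parallel gripper is mounted at the origin on the work surface. World frame = base frame: x ahead of the robot, y to its left, z up, the work surface at z = 0. Lengths are in m, angles in degrees, forces in N, time in s.
With the tool pointing down it reaches from about 0.425 to 0.875 m from the base axis. Payload 4.7 kg.
Tool frame: the origin (TCP) lies at the very end of the fingers, on their centre line; the grasp point (between the pads) lies 19 mm behind it; z points along the fingers, y is the line along which they close (so a half turn about z gives the same grasp; the last joint's range is limited). The gripper opens to 87 mm and grips with 3 to 60 N. Pads are 19 mm wide; open, the fingers measure 117 mm over their backs; the gripper's body (75 mm by 190 mm) begins 51 mm behind the grasp point.
Start: joints at [73.344, 18.392, -4.016, 83.108, 1.295, 78.541, -3.26], TCP at [0.195, -0.62, 0.223] pointing down, gripper open.
Joint ranges: [-163.93, 163.93], [-17.29, 119.83], [-79.2, 71.16], [3.27, 140.29], [-89.18, 269.18], [5.43, 117.66], [-154.24, 154.24]. Speed limits (degrees/s): [147.25, 147.25, 180, 180, 180, 180, 180].

INTERFACE

Orientations are given as [roll, pitch, yaw] about the fixed x, y, z axes, in that order (R = Rz(yaw) Ry(pitch) Rx(roll)).
In Python, from cell import get_obs, eyes, env gives the robot as it stands.
- The arm moves only by the tool servo_tool, never from a script. Its argument "series" is a list that holds one entry, the list of rows, each a list of 7 numbers: the shift along the tool's x, y, z in units of 300 mm (1.0 is 300 mm), then the turn, a rotation vector about the tool's x, y, z in units of pi rad (1.0 is pi rad), then the opening, from 0 (shut) to 1 (fully open). In form: [[[tx, ty, tz, wx, wy, wz, gripper], ...]]. A call has 1 to 12 rows; each row is the pose to reach, as a shift and turn from the pose commanded when the call began, along the tool's axes at that moment, turning the shorter way round; what a row does not reach only later rows make up. A row lasts 1/12 s, in which the tool goes at most 41.7 mm and 7.16 degrees, less where a joint would pass 70% of its speed; a pose out of reach is approached as far as the arm can. A call with a number of a shift or a turn outside -1 to 1 is refused whole. A call with a gripper value outside its range is refused whole. The fingers move at their own pace and stop on an object; "grip_force" is the grip in N (left out, the last holds). Time passes only in rows, so rows that repeat a pose let the fingers close. It gives the time, the measured TCP pose, the force, the opening and the grip force at its end, in the units of the state.
- get_obs(): the state, without advancing time (a new reading comes with each control period).
- eyes.read_camera(name): name is "scene" or "top" or "wrist"; returns a dict with "frame" (420x560x3 uint8, red, green, blue), "depth" (420x560 float32, m along the optical axis (not along the pixel's ray), 0 where there is no reading), "fx", "fy", "cx", "cy" (pixels), "origin" and "rotation" of the camera in the world; the wrist camera has in their place "mount" (4x4, takes a point from camera to tool coordinates, whose origin is the TCP and whose axes are the flange's). Camera axes: x right, y down, z forward; pixel columns grow to the right and rows downward; lengths in m; the calibration is good to about 2 mm. A picture is of the moment at which its call begins: read the wrist's pose just before it.
- env.sign_off(): hands the job in; it is judged then, once.
The state is a dict: "time_s": time; "qpos": joint angles; "joint_velocities": joint speeds; "effort": joint torques, N m; "tool_pos": TCP position; "tool_rot": TCP orientation; "force": force on the tool from outside, world axes, zero at the start; "wrist_torque": the same for the moment, N m; "grip_width": finger opening in m; "grasp_force": force on a finger pad.
Only numpy, scipy, OpenCV 4.12 (cv2) and the standard library are available. Lean on these libraries where they do the work, as an engineer would, in place of code of your own. Each camera call takes 0.05 s, during which the arm holds its last target. There are 200 camera calls.

## Working session

There is one attempt and no reset: what is moved stays moved. The work goes in short steps, Python scripts to look and compute and a tool call to move; the robot and the scene stay as the last step left them, time stands still between calls to the robot, and variables do not carry over. Pictures are saved under pics/ and viewed, at most 10 in all, crops included, and the job is handed in when it is done.

Besides the shell and the picture viewer there is one more tool, called after "Request:" as name([rows], argument=value, ...), one row to a line, values as JSON. servo_tool: Moves the arm, as the interface text tells. Shifts and turns lie within -1 to 1; 1 stands for 300 mm of shift or pi rad of turn. Its arguments: {"type":"object","properties":{"series":{"type":"array"},"grip_force":{"type":"number"}},"required":["series"]}

```bash
ls; mkdir -p pics; cat > h.py <<'E'
import numpy as np,cv2
from cell import get_obs,eyes,env
from scipy.spatial.transform import Rotation as R
def cam(n):
    c=eyes.read_camera(n); return c
def cloud(c,T=None):
    d=c["depth"];v,u=np.indices(d.shape)
    P=np.stack([(u-c["cx"])/c["fx"]*d,(v-c["cy"])/c["fy"]*d,d],-1)
    return P@np.array(c["rotation"]).T+np.array(c["origin"])
def save(c,n): cv2.imwrite("pics/"+n,c["frame"][:,:,::-1])
E
python3 - <<'E'
from h import *
o=get_obs();print({k:np.round(v,3) if not isinstance(v,str) else v for k,v in o.items()})
a=cam("scene");save(a,"s0.png");b=cam("top");save(b,"t0.png")
for c in(a,b):print(c["origin"],np.round(c["rotation"],3).tolist(),c["fx"],c["cx"],c["cy"])
E
```

```text
pics
{'time_s': np.float64(0.0), 'qpos': array([73.345, 18.438, -4.016, 83.172,  1.295, 78.539, -3.26 ]), 'joint_velocities': array([ 0.032,  0.017, -0.101, -0.016, -0.012,  0.044,  0.101]), 'effort': array([-0.0000e+00, -4.9129e+01, -4.0500e-01, -3.1254e+01, -6.4000e-02,
        4.4000e-02,  0.0000e+00]), 'tool_pos': array([ 0.195, -0.62 ,  0.221]), 'tool_rot': array([-1.79896e+02,  5.00000e-03,  1.74650e+01]), 'force': array([ 0.722, -0.183,  0.075]), 'wrist_torque': array([ 0.014,  0.035, -0.043]), 'grasp_force': np.float64(0.0), 'grip_width': np.float64(0.087)}
[ 0.86987576 -0.27856851  0.78536147] [-151.784, 0.186, 48.539] 405.9965279141031 279.48065212074516 207.9563831298766
[ 0.47848562 -0.00329585  1.13214459] [-173.653, 0.448, -90.443] 394.8550889883534 276.1050300426865 208.68294028527504
```

View pics/s0.png

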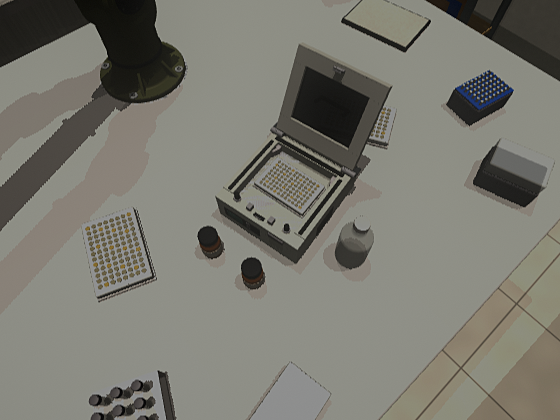

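View pics/t0.png

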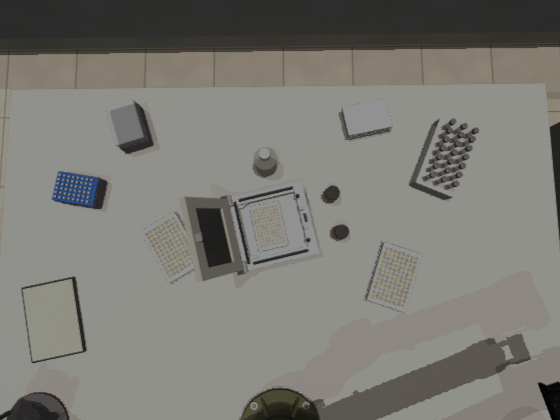

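The scene view shows the open incubator at about (290,195) with its lid leaning back, amber bottles at (209,240) and (252,272), and the wash bottle at (355,243). In the top view the incubator is at (275,227) with its front to the right (world -y) and the lid at (212,237). The bottles are at (332,194), (341,232) and (265,162).

```bash
sed -i 's/np.array(c\["rotation"\]).T/R.from_euler("xyz",c["rotation"],degrees=True).as_matrix().T/' h.py
python3 - <<'E'
from h import *
for n in("top","scene"):
    c=cam(n);P=cloud(c);ok=c["depth"]>0
    reg=ok&(abs(P[...,0]-.43)<.2)&(abs(P[...,1])<.25)
    print(n,"table z",np.median(P[ok&(abs(P[...,2])<.02)][:,2]))
    h=np.histogram(P[reg][:,2],bins=np.arange(.02,.32,.005));print(list(zip(np.round(h[1]*1000).astype(int).tolist(),h[0].tolist())))
    m=(reg&(P[...,2]>.073)&(P[...,2]<.086)).astype(np.uint8)
    nl,lab,st,ce=cv2.connectedComponentsWithStats(m)
    for i in range(1,nl):
        if st[i,4]>40:
            q=P[lab==i][:,:2];r=cv2.minAreaRect((q*1000).astype(np.float32))
            print(st[i].tolist(),np.round(r[0]),np.round(r[1]),round(r[2],1),"z",np.median(P[lab==i][:,2]).round(4))
    f=cv2.resize(c["frame"][120:300,170:410] if n=="top" else c["frame"][30:280,190:410],None,fx=3 if n=="top" else 2.3,fy=3 if n=="top" else 2.3,interpolation=cv2.INTER_CUBIC)
    cv2.imwrite(f"pics/{n}1.png",f[:,:,::-1])
E
```

```text
top table z 0.001334388658264185
[(20, 60), (25, 11), (30, 4), (35, 12), (40, 15), (45, 36), (50, 722), (55, 932), (60, 62), (65, 820), (70, 707), (75, 735), (80, 1062), (85, 272), (90, 95), (95, 97), (100, 89), (105, 77), (110, 81), (115, 82), (120, 177), (125, 162), (130, 81), (135, 91), (140, 92), (145, 93), (150, 93), (155, 94), (160, 89), (165, 104), (170, 96), (175, 105), (180, 95), (185, 114), (190, 99), (195, 110), (200, 108), (205, 118), (210, 108), (215, 80), (220, 30), (225, 41), (230, 95), (235, 110), (240, 112), (245, 100), (250, 301), (255, 449), (260, 65), (265, 7), (270, 0), (275, 0), (280, 0), (285, 0), (290, 0), (295, 0), (300, 0), (305, 0), (310, 0)]
[230, 196, 90, 74, 1770] [552.  11.] [198. 208.] 12.6 z 0.0809
[335, 224, 15, 15, 147] [ 535. -172.] [36. 36.] 25.9 z 0.0763
scene table z 0.0015475892469269392
[(20, 78), (25, 77), (30, 85), (35, 89), (40, 98), (45, 106), (50, 724), (55, 1499), (60, 274), (65, 1252), (70, 1396), (75, 1203), (80, 1851), (85, 428), (90, 217), (95, 214), (100, 231), (105, 208), (110, 206), (115, 206), (120, 324), (125, 316), (130, 229), (135, 224), (140, 221), (145, 240), (150, 223), (155, 242), (160, 242), (165, 240), (170, 250), (175, 258), (180, 247), (185, 250), (190, 278), (195, 250), (200, 277), (205, 269), (210, 275), (215, 278), (220, 280), (225, 111), (230, 236), (235, 302), (240, 291), (245, 266), (250, 346), (255, 554), (260, 74), (265, 10), (270, 0), (275, 0), (280, 0), (285, 0), (290, 0), (295, 0), (300, 0), (305, 0), (310, 0)]
[215, 131, 137, 109, 3067] [550.  16.] [203. 216.] 13.0 z 0.081
[197, 226, 21, 19, 283] [ 534. -170.] [37. 37.] 24.1 z 0.0761
[241, 257, 14, 12, 62] [ 625. -148.] [ 9. 32.] 1.8 z 0.0761
```

View pics/top1.png

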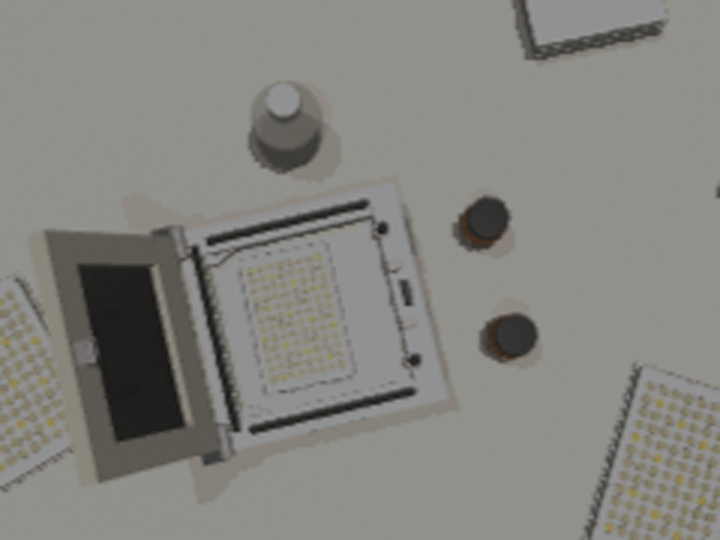

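```bash
python3 - <<'E'
from h import *
O=np.array([.55,0]);yaw=np.radians(102.8)
for n in("top","scene"):
    c=cam(n);P=cloud(c);ok=c["depth"]>0
    M=np.array([[np.cos(yaw),np.sin(yaw)],[-np.sin(yaw),np.cos(yaw)]])
    L=(P[...,:2]-O)@M.T*1000;z=P[...,2]*1000
    m=ok&(z>76)&(z<86)&(abs(L[...,0])<130)&(abs(L[...,1])<130)
    x,y=L[m].T
    def fit(a,b,lo,hi,f):
        A=[];B=[]
        for k in np.arange(lo,hi,5):
            s=(a>=k)&(a<k+5)
            if s.sum()>1:A.append(k+2.5);B.append(f(b[s]))
        A=np.array(A);B=np.array(B);g=abs(B-np.median(B))<6
        p=np.polyfit(A[g],B[g],1);return np.degrees(p[0]).round(2),p[1].round(1),g.sum()
    # "front" at x min
    print(n,"front",fit(y,x,-85,85,np.min),"y+",fit(x,y,-100,50,np.max),"y-",fit(x,y,-100,50,np.min))
    pm=ok&(z>64)&(z<74)&(abs(L[...,0])<70)&(abs(L[...,1])<80)
    lab=cv2.connectedComponentsWithStats(pm.astype(np.uint8));i=1+lab[2][1:,4].argmax()
    r=cv2.minAreaRect(L[lab[1]==i].astype(np.float32));print(" plate",np.round(r[0],1),np.round(r[1],1),round(r[2],2),np.median(z[lab[1]==i]).round(1))
    for nm,g in(("wash",(z>100)&(z<160)&(P[...,0]>.6)&(abs(P[...,1])<.15)),("caps",(z>70)&(z<80)&(P[...,1]<-.13)&(P[...,1]>-.24))):
        lab=cv2.connectedComponentsWithStats((g&ok).astype(np.uint8))
        for i in range(1,lab[0]):
            if lab[2][i,4]>30:q=L[lab[1]==i];print(" ",nm,np.round((q.min(0)+q.max(0))/2),np.round(np.ptp(q,0)),z[lab[1]==i].max().round())
    g=ok&(z>60)&(z<300)&(L[...,0]>90)&(abs(L[...,1])<110)
    q=L[g];print(" lid y",np.percentile(q[:,1],[1,99]),"x",np.percentile(q[:,0],[1,99]),"zmax",np.percentile(z[g],99.5))
E
```

```text
top front (np.float64(-0.0), np.float64(-90.2), np.int64(34)) y+ (np.float64(0.29), np.float64(93.6), np.int64(29)) y- (np.float64(0.16), np.float64(-104.6), np.int64(28))
 plate [23.7 -7.3] [123.8  81.5] 88.88 69.6
  wash [  -9. -183.] [57. 56.] 157.0
  wash [125. -90.] [19. 22.] 137.0
  caps [-165.  -55.] [36. 37.] 80.0
  caps [-164.   53.] [37. 37.] 80.0
 lid y [-100.36251958   92.09655707] x [ 91.534061  202.8109696] zmax 261.38034158095746
scene front (np.float64(-0.02), np.float64(-88.5), np.int64(34)) y+ (np.float64(0.24), np.float64(95.3), np.int64(28)) y- (np.float64(0.13), np.float64(-104.4), np.int64(28))
 plate [25.6 -6.7] [123.6  83.5] 88.4 69.9
  wash [126. -90.] [16. 21.] 135.0
  wash [ -10. -183.] [51. 56.] 155.0
  caps [-162.   54.] [37. 38.] 79.0
  caps [-164.  -54.] [38. 37.] 80.0
 lid y [-100.16777132   91.01708981] x [ 93.17657724 201.5778548 ] zmax 260.6941460197904
```

Request:
servo_tool([
  [[0.88,-0.72,0,0,0,-0.4747,0],[0.88,-0.72,0,0,0,-0.4747,0],[0.88,-0.72,0,0,0,-0.4747,0],[0.88,-0.72,0,0,0,-0.4747,0],[0.88,-0.72,0,0,0,-0.4747,0],[0.88,-0.72,0,0,0,-0.4747,0],[0.88,-0.72,0,0,0,-0.4747,0],[0.88,-0.72,0,0,0,-0.4747,0],[0.88,-0.72,0,0,0,-0.4747,0],[0.88,-0.72,0,0,0,-0.4747,0],[0.88,-0.72,0,0,0,-0.4747,0],[0.88,-0.72,0,0,0,-0.4747,0]],
])

```text
time_s: 1.3
tool_pos: [0.3823, -0.3344, 0.2227]
tool_rot: [-180.0, 0.0, 103.3]
force: [0.2, -0.7, 0.1]
grip_width: 0.0147
grasp_force: 0.0
```

```bash
cat >> h.py <<'E'
O=np.array([.5497,.0240]);Y=np.radians(102.9);EX=np.array([np.cos(Y),np.sin(Y)]);EY=np.array([-EX[1],EX[0]])
def inc(p): d=np.array(p[:2])-O; return np.round([d@EX*1e3,d@EY*1e3,p[2]*1e3],1)
def go(x,y,z): # mm in incubator frame -> units from the measured pose
    o=get_obs();Rt=R.from_euler("xyz",o["tool_rot"],degrees=True)
    w=np.r_[O+(x*EX+y*EY)/1e3,z/1e3]-o["tool_pos"]
    Rg=R.from_euler("xyz",[180,0,102.9],degrees=True)
    return np.round(Rt.inv().apply(w)/.3,4),np.round((Rt.inv()*Rg).as_rotvec()/np.pi,4)
def st(): o=get_obs();print(round(float(o["time_s"]),2),inc(o["tool_pos"]),np.round(o["tool_rot"],2),"F",np.round(o["force"],2),"Fx,Fy",np.round([o["force"][:2]@EX,o["force"][:2]@EY],2),o["grip_width"].round(3))
E
python3 -c "
from h import *
st();print(go(-73,0,223))"
```

```text
Traceback (most recent call last):
  File "h.py", line 18, in st
    def st(): o=get_obs();print(round(float(o["time_s"]),2),inc(o["tool_pos"]),np.round(o["tool_rot"],2),"F",np.round(o["force"],2),"Fx,Fy",np.round([o["force"][:2]@EX,o["force"][:2]@EY],2),o["grip_width"].round(3))
                                                                                                                                                                                              ^^^^^^^^^^^^^^^^^^^^^
AttributeError: 'float' object has no attribute 'round'
```

```bash
sed -i 's/,o\["grip_width"\].round(3))/,o["grip_width"])/' h.py
python3 -c "
from h import *
st();print(go(-73,0,110))"
```

```text
1.3 [-311.9  243.2  222.7] [-1.7999e+02  3.0000e-02  1.0332e+02] F [ 0.19 -0.71  0.1 ] Fx,Fy [-0.73 -0.02] 0.014660654562810897
(array([0.7906, 0.8167, 0.3751]), array([-0.0001,  0.0002,  0.0024]))
```

Request:
servo_tool([
  [[0.79,0.817,0,0,0,0.0024,0],[0.79,0.817,0,0,0,0.0024,0],[0.79,0.817,0,0,0,0.0024,0],[0.79,0.817,0,0,0,0.0024,0],[0.79,0.817,0,0,0,0.0024,0],[0.79,0.817,0,0,0,0.0024,0],[0.79,0.817,0,0,0,0.0024,0],[0.79,0.817,0,0,0,0.0024,0],[0.79,0.817,0,0,0,0.0024,0],[0.79,0.817,0.1,0,0,0.0024,0],[0.79,0.817,0.2,0,0,0.0024,0],[0.79,0.817,0.35,0,0,0.0024,0]],
])

```text
time_s: 2.3
tool_pos: [0.5702, -0.0488, 0.1223]
tool_rot: [179.7, 0.1, 102.5]
force: [0.7, -1.0, -1.1]
grip_width: 0.0007
grasp_force: 0.0
```

```bash
python3 -c "
from h import *
st();print(go(-73,0,58))
a=cam('scene');f=cv2.resize(a['frame'][30:280,190:410],None,fx=2.3,fy=2.3,interpolation=cv2.INTER_CUBIC);cv2.imwrite('pics/s2.png',f[:,:,::-1])"
```

```text
2.3 [-75.6  -3.8 122.3] [1.7970e+02 1.4000e-01 1.0252e+02] F [ 0.74 -0.97 -1.13] Fx,Fy [-1.11 -0.5 ] 0.0006646324064473647
(array([ 0.0091, -0.0137,  0.2141]), array([ 0.0017,  0.0008, -0.0021]))
```

View pics/s2.png

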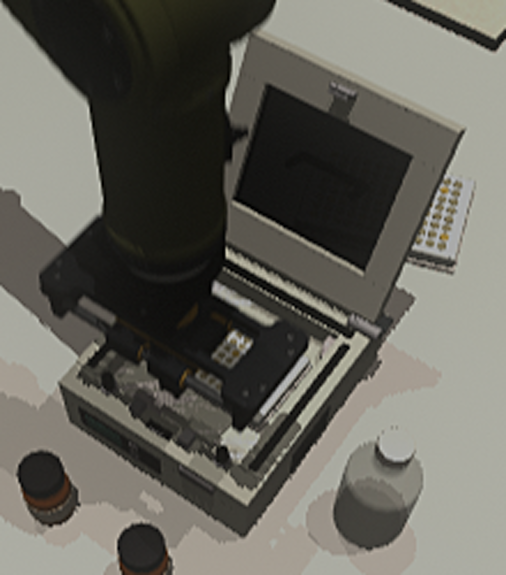

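Request:
servo_tool([
  [[0.003,-0.004,0.05,0,0,-0.0021,0],[0.003,-0.004,0.1,0,0,-0.0021,0],[0.003,-0.004,0.14,0,0,-0.0021,0],[0.003,-0.004,0.17,0,0,-0.0021,0],[0.003,-0.004,0.19,0,0,-0.0021,0],[0.003,-0.004,0.199,0,0,-0.0021,0],[0.003,-0.004,0.199,0,0,-0.0021,0],[0.003,-0.004,0.199,0,0,-0.0021,0]],
])

```text
time_s: 3.02
tool_pos: [0.5671, -0.0484, 0.0618]
tool_rot: [180.0, 0.0, 102.9]
force: [-0.5, -0.1, -0.6]
grip_width: 0.0007
grasp_force: 0.0
```

```bash
python3 -c "
from h import *
st();print(go(-54,-2,58))"
```

```text
3.02 [-74.5  -0.8  61.8] [1.7995e+02 2.0000e-02 1.0286e+02] F [-0.52 -0.07 -0.59] Fx,Fy [0.05 0.53] 0.0006734726667964728
(array([0.0682, 0.004 , 0.0125]), array([ 0.0003,  0.0001, -0.0002]))
```

Request:
servo_tool([
  [[0.012,0.003,0.006,0,0,0,0],[0.024,0.003,0.012,0,0,0,0],[0.036,0.003,0.012,0,0,0,0],[0.048,0.003,0.012,0,0,0,0],[0.06,0.003,0.012,0,0,0,0],[0.067,0.003,0.012,0,0,0,0],[0.074,0.003,0.012,0,0,0,0],[0.081,0.003,0.012,0,0,0,0],[0.088,0.003,0.012,0,0,0,0],[0.095,0.003,0.012,0,0,0,0],[0.1,0.003,0.012,0,0,0,0]],
])

```text
time_s: 3.93
tool_pos: [0.5609, -0.0188, 0.0576]
tool_rot: [180.0, 0.0, 102.8]
force: [0.1, -0.3, 0.7]
grip_width: 0.0
grasp_force: 0.2
```

```bash
python3 -c "
from h import *
st();print(go(-37,-2,59))"
```

```text
3.93 [-44.2  -1.3  57.6] [1.8000e+02 1.0000e-02 1.0285e+02] F [ 0.13 -0.32  0.71] Fx,Fy [-0.34 -0.06] 1.754426730741029e-05
(array([ 0.0242,  0.0023, -0.0046]), array([ 0.    ,  0.    , -0.0003]))
```

Request:
servo_tool([
  [[0.004,0,-0.002,0,0,0,0],[0.008,0,-0.002,0,0,0,0],[0.011,0,-0.002,0,0,0,0],[0.014,0,-0.002,0,0,0,0],[0.017,0,-0.002,0,0,0,0],[0.02,0,-0.002,0,0,0,0]],
])

```text
time_s: 4.43
tool_pos: [0.5595, -0.0131, 0.0582]
tool_rot: [-180.0, 0.0, 102.9]
force: [0.1, -0.3, -0.0]
grip_width: 0.0006
grasp_force: 0.3
```

```bash
python3 -c "
from h import *
st()"
```

```text
4.43 [-38.4  -1.3  58.2] [-1.8000e+02  1.0000e-02  1.0285e+02] F [ 0.15 -0.27 -0.02] Fx,Fy [-0.3  -0.08] 0.0005539682944341435
```

Request:
servo_tool([
  [[0.002,0,0,0,0,0,0],[0.004,0,0,0,0,0,0],[0.006,0,0,0,0,0,0]],
])

```text
time_s: 4.68
tool_pos: [0.5591, -0.0114, 0.0582]
tool_rot: [-180.0, 0.0, 102.9]
force: [-0.3, -0.8, 0.2]
grip_width: 0.0004
grasp_force: 0.2
```

Request:
servo_tool([
  [[0.002,0,0,0,0,0,0],[0.004,0,0,0,0,0,0]],
])

```text
time_s: 4.85
tool_pos: [0.5588, -0.0102, 0.0582]
tool_rot: [-180.0, 0.0, 102.9]
force: [-0.5, -0.5, 0.8]
grip_width: 0.0001
grasp_force: 0.3
```

```bash
python3 -c "
from h import *
st()
c=cam('top');save(c,'t3.png')"
```

```text
4.85 [-35.4  -1.3  58.2] [-1.8000e+02  1.0000e-02  1.0285e+02] F [-0.52 -0.47  0.79] Fx,Fy [-0.35  0.61] 0.00011009807673994522
```

Request:
servo_tool([
  [[0.002,0,0,0,0,0,0],[0.003,0,0,0,0,0,0]],
])

```text
time_s: 5.07
tool_pos: [0.5586, -0.0093, 0.0581]
tool_rot: [-180.0, 0.0, 102.9]
force: [-0.1, -0.5, 0.2]
grip_width: 0.0004
grasp_force: 0.2
```

Request:
servo_tool([
  [[0.002,0,0,0,0,0,0],[0.003,0,0,0,0,0,0]],
])

```text
time_s: 5.23
tool_pos: [0.5584, -0.0083, 0.0581]
tool_rot: [-180.0, -0.0, 102.9]
force: [0.1, -0.0, 0.1]
grip_width: 0.0004
grasp_force: 0.2
```

```bash
python3 -c "
from h import *
st()"
```

```text
5.23 [-33.4  -1.2  58.1] [-179.99   -0.    102.86] F [ 0.08 -0.02  0.07] Fx,Fy [-0.04 -0.08] 0.0004058074977505611
```

Request:
servo_tool([
  [[0.001,0,0,0,0,0,0],[0.002,0,0,0,0,0,0]],
])

```text
time_s: 5.4
tool_pos: [0.5583, -0.0078, 0.0581]
tool_rot: [-180.0, 0.0, 102.9]
force: [0.3, -0.9, 0.4]
grip_width: 0.0004
grasp_force: 0.2
```

Request:
servo_tool([
  [[0.001,0,0,0,0,0,0],[0.002,0,0,0,0,0,0]],
])

```text
time_s: 5.57
tool_pos: [0.5581, -0.0072, 0.0581]
tool_rot: [-180.0, 0.0, 102.9]
force: [0.3, -0.3, 0.1]
grip_width: 0.0003
grasp_force: 0.2
```

```bash
python3 -c "
from h import *
st()
c=cam('scene');f=cv2.resize(c['frame'][110:250,200:380],None,fx=4,fy=4,interpolation=cv2.INTER_CUBIC);cv2.imwrite('pics/s4.png',f[:,:,::-1])"
```

```text
5.57 [-32.3  -1.2  58.1] [-180.      0.    102.86] F [ 0.31 -0.33  0.14] Fx,Fy [-0.39 -0.23] 0.0002920418930948415
```

View pics/s4.png

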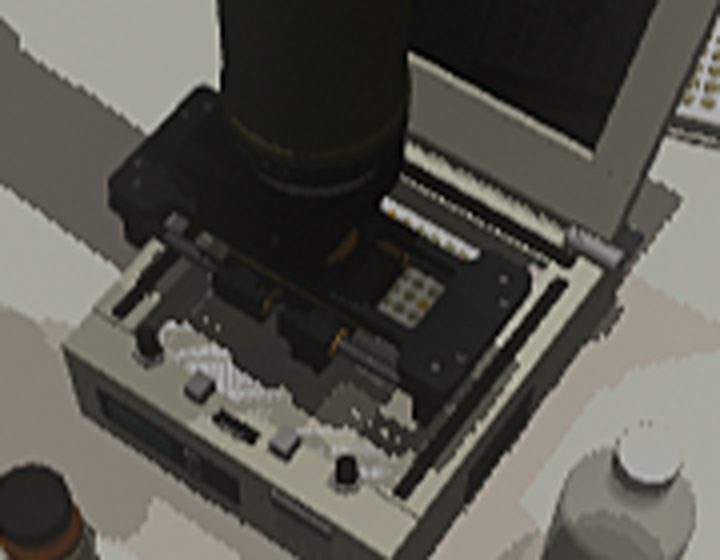

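The gripper body hides most of the plate. The plate's rear edge at (430,230) is near the rear wall, and there is no stop force yet, so I keep feeling forward.

Request:
servo_tool([
  [[0.001,0,0,0,0,0,0],[0.002,0,0,0,0,0,0]],
])

```text
time_s: 5.78
tool_pos: [0.558, -0.0067, 0.0582]
tool_rot: [-180.0, 0.0, 102.9]
force: [1.0, -1.1, 0.6]
grip_width: 0.0003
grasp_force: 0.2
```

Request:
servo_tool([
  [[0.001,0,0,0,0,0,0],[0.002,0,0,0,0,0,0]],
])

```text
time_s: 5.95
tool_pos: [0.5579, -0.0061, 0.0581]
tool_rot: [-180.0, 0.0, 102.9]
force: [0.2, -0.4, -0.0]
grip_width: 0.0005
grasp_force: 0.2
```

Request:
servo_tool([
  [[0.001,0,0,0,0,0,0],[0.002,0,0,0,0,0,0]],
])

```text
time_s: 6.12
tool_pos: [0.5577, -0.0055, 0.0582]
tool_rot: [-180.0, 0.0, 102.9]
force: [0.7, 0.0, 0.3]
grip_width: 0.0004
grasp_force: 0.2
```

Request:
servo_tool([
  [[0.001,0,0,0,0,0,0],[0.002,0,0,0,0,0,0],[0.002,0,0,0,0,0,0]],
])

```text
time_s: 6.37
tool_pos: [0.5576, -0.0048, 0.0581]
tool_rot: [-180.0, -0.0, 102.9]
force: [0.5, 0.0, 0.0]
grip_width: 0.0001
grasp_force: 0.1
```

Request:
servo_tool([
  [[0.001,0,0,0,0,0,0],[0.002,0,0,0,0,0,0],[0.002,0,0,0,0,0,0]],
])

```text
time_s: 6.62
tool_pos: [0.5575, -0.0043, 0.0582]
tool_rot: [-180.0, 0.0, 102.9]
force: [0.7, -0.6, -0.2]
grip_width: 0.0004
grasp_force: 0.1
```

```bash
python3 -c "
from h import *
st()
for n in ('top','scene'):
    c=cam(n);P=cloud(c);ok=c['depth']>0
    d=P[...,:2]-O;x=d@EX*1e3;y=d@EY*1e3;z=P[...,2]*1e3
    for lo in range(-60,60,15):
        m=ok&(abs(y-lo-7.5)<7.5)&(x>20)&(x<75)
        p=m&(z>66)&(z<73);f=m&(z<63)
        if p.sum()>3:print(n,lo,'plate rear x',x[p].max().round(1),p.sum(),'floor',np.round([x[f].min(),x[f].max()],1) if f.sum() else '', 'rim min x',x[m&(z>77)&(z<86)].min().round(1) if (m&(z>77)&(z<86)).any() else '')
"
```

```text
6.62 [-29.3  -1.3  58.2] [-180.      0.    102.86] F [ 0.67 -0.63 -0.19] Fx,Fy [-0.76 -0.52] 0.00038161210668255616
top -60 plate rear x 68.2 60 floor [64.8 68.2] rim min x 67.9
top -45 plate rear x 68.0 58 floor [65.1 68.1] rim min x 68.2
top -30 plate rear x 68.1 59 floor [64.8 67.9] rim min x 68.4
top -15 plate rear x 67.9 61 floor [65. 68.] rim min x 68.0
top 0 plate rear x 67.8 69 floor [64.9 67.6] rim min x 67.8
top 15 plate rear x 67.8 70 floor [65.2 68.1] rim min x 67.6
top 30 plate rear x 67.6 72 floor [64.7 68. ] rim min x 67.5
top 45 plate rear x 67.7 74 floor [59.  67.7] rim min x 68.3
scene -45 plate rear x 71.3 38 floor [70.9 70.9] rim min x 69.6
scene -30 plate rear x 71.6 85 floor  rim min x 69.3
scene -15 plate rear x 71.9 43 floor [70.9 70.9] rim min x 69.7
scene 0 plate rear x 72.0 32 floor [71.3 71.8] rim min x 69.3
scene 15 plate rear x 70.8 14 floor [71.2 71.2] rim min x 70.2
```

```bash
python3 -c "
from h import *
c=cam('top');P=cloud(c);ok=c['depth']>0
d=P[...,:2]-O;x=d@EX*1e3;y=d@EY*1e3;z=P[...,2]*1e3
for y0 in(-45,0,45):
    m=ok&(abs(y-y0)<2)&(x>0)&(x<90)&(z<120);i=np.argsort(x[m]);print(y0,[(int(a),int(b),int(g)) for a,b,g in zip(x[m][i],z[m][i],c['frame'].mean(-1)[m][i])])
f=cv2.resize(c['frame'][175:285,220:325],None,fx=5,fy=5,interpolation=cv2.INTER_CUBIC);cv2.imwrite('pics/t5.png',f[:,:,::-1])
"
```

```text
-45 [(33, 64, 69), (36, 70, 100), (38, 69, 138), (39, 68, 99), (41, 71, 153), (42, 69, 114), (44, 68, 134), (47, 69, 132), (50, 63, 145), (50, 67, 146), (52, 70, 151), (53, 67, 148), (56, 66, 137), (58, 68, 147), (61, 71, 155), (63, 67, 128), (65, 60, 117), (67, 56, 87), (68, 78, 107), (70, 82, 86), (70, 87, 92), (73, 86, 50), (73, 82, 39), (76, 82, 38), (79, 82, 102), (79, 81, 125), (81, 80, 143), (82, 79, 153), (84, 81, 154), (87, 80, 144)]
0 [(32, 71, 95), (35, 70, 106), (38, 69, 106), (38, 68, 89), (40, 67, 110), (41, 68, 105), (44, 67, 108), (46, 68, 100), (49, 70, 106), (49, 68, 99), (51, 70, 135), (52, 71, 133), (54, 70, 146), (57, 66, 150), (60, 72, 154), (63, 65, 154), (63, 70, 135), (67, 56, 122), (68, 79, 111), (70, 83, 77), (72, 85, 43), (75, 87, 36), (75, 86, 35), (78, 82, 75), (78, 82, 102), (81, 82, 144), (84, 78, 154), (86, 84, 154), (87, 82, 154), (89, 79, 145), (89, 81, 140)]
45 [(26, 69, 56), (29, 71, 82), (32, 67, 106), (34, 68, 111), (35, 65, 98), (37, 68, 104), (37, 67, 89), (40, 66, 105), (43, 67, 112), (45, 68, 106), (46, 72, 88), (48, 68, 132), (48, 70, 133), (51, 68, 151), (54, 66, 148), (56, 69, 150), (57, 68, 142), (59, 70, 153), (60, 66, 151), (62, 69, 148), (66, 53, 141), (67, 69, 112), (69, 80, 79), (69, 86, 78), (71, 84, 53), (72, 84, 40), (74, 88, 36), (77, 84, 76), (80, 78, 135), (81, 80, 138), (83, 80, 154), (83, 78, 154), (86, 81, 154), (88, 81, 145)]
```

View pics/t5.png

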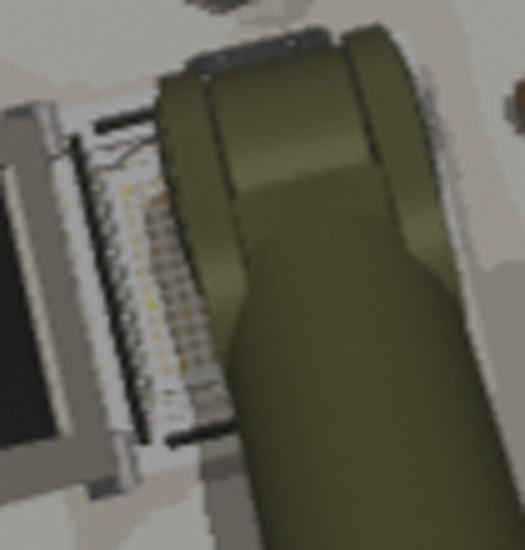

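The plate's rear edge is now about 2-3 mm short of the rear wall, around (100,180)-(150,420) in the crop. The wall shows my frame is about 7 mm off in x, so I correct the frame and keep feeling for the stop.

Request:
servo_tool([
  [[0.001,0,0,0,0,0,0],[0.002,0,0,0,0,0,0],[0.002,0,0,0,0,0,0]],
])

```text
time_s: 7.02
tool_pos: [0.5573, -0.0037, 0.0581]
tool_rot: [-180.0, 0.0, 102.9]
force: [-0.1, 0.9, 0.3]
grip_width: 0.0005
grasp_force: 0.1
```

Request:
servo_tool([
  [[0.001,0,0,0,0,0,0],[0.002,0,0,0,0,0,0],[0.002,0,0,0,0,0,0]],
])

```text
time_s: 7.27
tool_pos: [0.5572, -0.0031, 0.0582]
tool_rot: [-180.0, 0.0, 102.9]
force: [0.3, -0.3, 0.9]
grip_width: 0.0007
grasp_force: 0.1
```

Request:
servo_tool([
  [[0.001,0,0,0,0,0,0],[0.002,0,0,0,0,0,0],[0.002,0,0,0,0,0,0]],
])

```text
time_s: 7.52
tool_pos: [0.5571, -0.0025, 0.0581]
tool_rot: [-180.0, 0.0, 102.9]
force: [0.1, -0.3, 0.7]
grip_width: 0.0005
grasp_force: 0.2
```

```bash
sed -i 's/^O=np.array(\[.5497,.0240\])/O=np.array([.5481,.0308])/' h.py; python3 -c "
from h import *
st()"
```

```text
7.52 [-34.5  -1.3  58.1] [-180.      0.    102.86] F [ 0.1  -0.35  0.71] Fx,Fy [-0.36 -0.02] 0.0005175361122131086
```

Request:
servo_tool([
  [[0.001,0,0,0,0,0,0],[0.002,0,0,0,0,0,0],[0.002,0,0,0,0,0,0]],
])

```text
time_s: 7.77
tool_pos: [0.5571, -0.0024, 0.0582]
tool_rot: [180.0, 0.0, 102.8]
force: [0.3, -1.0, -0.2]
grip_width: 0.0004
grasp_force: 0.8
```

Request:
servo_tool([
  [[0.001,0,0,0,0,0,0],[0.002,0,0,0,0,0,0],[0.002,0,0,0,0,0,0]],
])

```text
time_s: 8.02
tool_pos: [0.5571, -0.0024, 0.0582]
tool_rot: [180.0, 0.1, 102.8]
force: [1.1, -4.2, -1.2]
grip_width: 0.0004
grasp_force: 1.9
```

Request:
servo_tool([
  [[-0.01,0,0,0,0,0,0],[-0.03,0,0,0,0,0,0],[-0.05,0,0,0,0,0,0],[-0.06,0,-0.1,0,0,0,0],[-0.06,0,-0.25,0,0,0,0],[-0.06,0,-0.84,0,0,0,0],[-0.06,0,-0.84,0,0,0,0],[-0.06,0,-0.84,0,0,0,0],[-0.06,0,-0.84,0,0,0,0],[-0.06,0,-0.84,0,0,0,0],[-0.06,0,-0.84,0,0,0,0]],
])

```text
time_s: 8.93
tool_pos: [0.563, -0.0186, 0.3152]
tool_rot: [179.5, 0.1, 102.9]
force: [0.5, 1.4, -0.1]
grip_width: 0.0008
grasp_force: 0.0
```

```bash
python3 -c "
from h import *
st();print(go(215,0,310))"
```

```text
8.93 [-51.5  -3.5 315.2] [1.7955e+02 1.4000e-01 1.0286e+02] F [ 0.45  1.42 -0.1 ] Fx,Fy [ 1.28 -0.76] 0.000792232253610946
(array([ 0.8884, -0.0124,  0.0152]), array([ 0.0025,  0.0008, -0.0002]))
```

Request:
servo_tool([
  [[0.89,0,0,0,0,0,0],[0.89,0,0,0,0,0,0],[0.89,0,0,0,0,0,0],[0.89,0,0,0,0,0,0],[0.89,0,0,0,0,0,0],[0.89,0,0,0,0,0,0],[0.89,0,0,0,0,0,0],[0.89,0,0,0,0,0,0],[0.89,0,0,0,0,0,0]],
])

```text
time_s: 9.68
tool_pos: [0.5004, 0.2421, 0.3088]
tool_rot: [-179.9, 0.0, 103.0]
force: [-0.2, -0.7, -0.5]
grip_width: 0.0007
grasp_force: 0.0
```

```bash
python3 -c "
from h import *
st();print(go(210,0,235))
c=cam('scene');f=cv2.resize(c['frame'][0:260,190:440],None,fx=2.3,fy=2.3,interpolation=cv2.INTER_CUBIC);cv2.imwrite('pics/s6.png',f[:,:,::-1])
for n in('top','scene'):
    c=cam(n);P=cloud(c);ok=c['depth']>0;d=P[...,:2]-O;L=np.stack([d@EX,d@EY],-1)*1e3;z=P[...,2]*1e3
    pm=ok&(z>64)&(z<74)&(abs(L[...,0]-10)<55)&(abs(L[...,1])<72)
    lab=cv2.connectedComponentsWithStats(pm.astype(np.uint8));i=1+lab[2][1:,4].argmax()
    r=cv2.minAreaRect(L[lab[1]==i].astype(np.float32));print(n,' plate',np.round(r[0],1),np.round(r[1],1),round(r[2],2))
"
```

```text
9.68 [216.6  -0.7 308.8] [-1.7987e+02  1.0000e-02  1.0304e+02] F [-0.16 -0.68 -0.45] Fx,Fy [-0.63  0.31] 0.0007094622871318131
(array([-0.0221, -0.0019,  0.2462]), array([-0.0007,  0.    ,  0.0008]))
top  plate [19.2 -5.5] [ 83.8 132.4] 0.01
scene  plate [21.8 -0. ] [ 86.3 142.9] 0.23
```

View pics/s6.png

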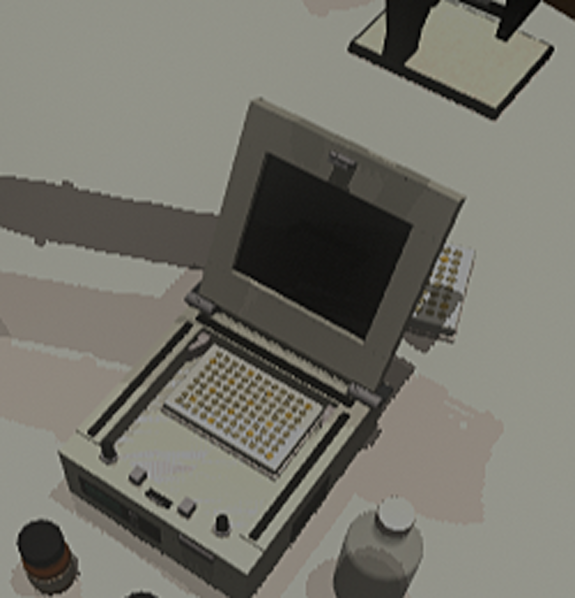

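The plate now sits square against the rear wall, centred at about (248,410) between the corner guides. The lid still leans back, and the hand is behind it.

Request:
servo_tool([
  [[-0.01,0,0.1,0,0,0,0],[-0.01,0,0.2,0,0,0,0],[-0.01,0,0.246,0,0,0,0],[-0.03,0,0.246,0,0,0,0],[-0.05,0,0.246,0,0,0,0],[-0.065,0,0.246,0,0,0,0],[-0.075,0,0.246,0,0,0,0],[-0.085,0,0.246,0,0,0,0]],
])

```text
time_s: 10.5
tool_pos: [0.5081, 0.2159, 0.2377]
tool_rot: [179.9, 0.0, 102.8]
force: [-0.1, 0.5, 1.0]
grip_width: 0.0002
grasp_force: 0.0
```

```bash
python3 -c "
from h import *
st()"
```

```text
10.5 [189.3  -2.4 237.7] [1.7987e+02 1.0000e-02 1.0278e+02] F [-0.1   0.49  1.02] Fx,Fy [ 0.5  -0.01] 0.00019149858845614797
```

Request:
servo_tool([
  [[-0.01,0,0,0,0,0,0],[-0.02,0,0,0,0,0,0],[-0.03,0,0,0,0,0,0],[-0.045,0,0,0,0,0,0],[-0.06,0,0,0,0,0,0],[-0.075,0,0,0,0,0,0],[-0.09,0,0,0,0,0,0],[-0.105,0,0,0,0,0,0],[-0.12,0,0,0,0,0,0],[-0.135,0,0,0,0,0,0]],
])

```text
time_s: 11.33
tool_pos: [0.5162, 0.1761, 0.2361]
tool_rot: [-180.0, 0.0, 102.8]
force: [-1.6, 2.1, 1.7]
grip_width: 0.0006
grasp_force: 0.8
```

```bash
python3 -c "
from h import *
st()"
```

```text
11.33 [148.8  -1.3 236.1] [-1.7997e+02  3.0000e-02  1.0283e+02] F [-1.63  2.15  1.72] Fx,Fy [2.46 1.11] 0.0005945531296019812
```

Contact is at about 2.5 N and the lid is moving. I continue to about x 108.

Request:
servo_tool([
  [[-0.015,0,0,0,0,0,0],[-0.03,0,0,0,0,0,0],[-0.045,0,0,0,0,0,0],[-0.06,0,0,0,0,0,0],[-0.075,0,0,0,0,0,0],[-0.09,0,0,0,0,0,0],[-0.105,0,0,0,0,0,0],[-0.12,0,0,0,0,0,0],[-0.13,0,0,0,0,0,0]],
])

```text
time_s: 12.08
tool_pos: [0.525, 0.138, 0.2362]
tool_rot: [-180.0, 0.0, 102.8]
force: [-0.0, 0.1, 0.1]
grip_width: 0.0002
grasp_force: 0.3
```

```bash
cat >> h.py <<'E'
def lid(n='scene'):
    c=cam(n);P=cloud(c);ok=c['depth']>0;d=P[...,:2]-O;x=d@EX*1e3;y=d@EY*1e3;z=P[...,2]*1e3
    m=ok&(abs(y)>60)&(abs(y)<92)&(z>105)&(z<290)&(x>-110)&(x<180)
    if n=='top': m&=abs(y)<95
    q=np.c_[x[m]-78,z[m]-84];a=np.degrees(np.arctan2(q[:,1],-q[:,0]));print(n,'lid angle rad',np.radians(np.percentile(a,[10,50,90])).round(3),m.sum())
E
python3 -c "
from h import *
st();lid()"
```

```text
12.08 [109.7  -1.4 236.2] [-1.7998e+02  3.0000e-02  1.0282e+02] F [-0.    0.09  0.05] Fx,Fy [ 0.08 -0.02] 0.0002276840700343524
scene lid angle rad [1.599 1.62  1.694] 2189
```

Request:
servo_tool([
  [[-0.01,0,0,0,0,0,0],[-0.02,0,0,0,0,0,0],[-0.03,0,0,0,0,0,0],[-0.04,0,0,0,0,0,0],[-0.05,0,0,0,0,0,0],[-0.06,0,0,0,0,0,0],[-0.07,0,0,0,0,0,0],[-0.08,0,0,0,0,0,0],[-0.088,0,0,0,0,0,0]],
])

```text
time_s: 12.88
tool_pos: [0.5308, 0.1127, 0.2363]
tool_rot: [-180.0, 0.0, 102.8]
force: [-0.3, 0.0, 0.9]
grip_width: 0.0004
grasp_force: 0.1
```

```bash
python3 -c "
from h import *
st();lid()"
```

```text
12.88 [ 83.7  -1.4 236.3] [-1.7999e+02  1.0000e-02  1.0283e+02] F [-0.25  0.03  0.92] Fx,Fy [0.09 0.24] 0.00039670632049177367
scene lid angle rad [1.442 1.463 1.537] 1779
```

Request:
servo_tool([
  [[-0.01,0,0,0,0,0,0],[-0.02,0,0,0,0,0,0],[-0.03,0,0,0,0,0,0],[-0.04,0,0,0,0,0,0],[-0.046,0,0,0,0,0,0],[-0.02,0,-0.02,0,0,0,0],[0.05,0,-0.05,0,0,0,0],[0.15,0,-0.1,0,0,0,0]],
])

```text
time_s: 13.6
tool_pos: [0.5206, 0.155, 0.2657]
tool_rot: [-179.9, 0.1, 102.5]
force: [0.6, 0.4, -0.7]
grip_width: 0.0002
grasp_force: 0.0
```

```bash
python3 -c "
from h import *
st();lid()"
```

```text
13.6 [127.2  -0.9 265.7] [-1.7986e+02  5.0000e-02  1.0254e+02] F [ 0.6   0.42 -0.66] Fx,Fy [ 0.27 -0.67] 0.000152195497510167
scene lid angle rad [1.267 1.291 1.361] 1258
```

Request:
servo_tool([
  [[0,0,-0.15,0,0,0,0],[0,0,-0.15,0,0,0,0],[0,0,-0.15,0,0,0,0],[0,0,-0.15,0,0,0,0],[0,0,-0.15,0,0,0,0],[0,0,-0.15,0,0,0,0],[0,0,-0.15,0,0,0,0],[0,0,-0.15,0,0,0,0],[0,0,-0.15,0,0,0,0],[0,0,-0.15,0,0,0,0],[0,0,-0.15,0,0,0,0],[0,0,-0.15,0,0,0,0]],
])

```text
time_s: 14.65
tool_pos: [0.5207, 0.1571, 0.3113]
tool_rot: [-180.0, 0.0, 102.9]
force: [-0.6, 0.4, 0.2]
grip_width: 0.0006
grasp_force: 0.0
```

Request:
servo_tool([
  [[0,0,0,0,0,0,0],[0,0,0,0,0,0,0],[0,0,0,0,0,0,0],[0,0,0,0,0,0,0],[0,0,0,0,0,0,0],[0,0,0,0,0,0,0],[0,0,0,0,0,0,0],[0,0,0,0,0,0,0],[0,0,0,0,0,0,0],[0,0,0,0,0,0,0],[0,0,0,0,0,0,0],[0,0,0,0,0,0,0]],
])

```text
time_s: 15.65
tool_pos: [0.5207, 0.1571, 0.3113]
tool_rot: [-180.0, 0.0, 102.9]
force: [0.6, -0.2, -0.6]
grip_width: 0.0
grasp_force: 0.0
```

```bash
cat >> h.py <<'E'
def prof(n='scene'):
    c=cam(n);P=cloud(c);ok=c['depth']>0;d=P[...,:2]-O;x=d@EX*1e3;y=d@EY*1e3;z=P[...,2]*1e3
    for x0 in range(-125,60,15):
        m=ok&(abs(x-x0)<4)&(abs(y)>50)&(abs(y)<90)&(z>60)&(z<200)
        if m.sum():print(x0,z[m].size,np.median(z[m]).round(1),end=' | ')
    m=ok&(z>98)&(z<125)&(abs(y)<85)&(x<0)&(x>-135);print('\nfront edge x',np.percentile(x[m],[0,1,3]).round(1),'y',y[m].min(),y[m].max())
E
python3 -c "
from h import *
st();prof();print(go(-98,0,300))"
```

```text
15.65 [129.3  -1.4 311.3] [-180.      0.    102.85] F [ 0.57 -0.2  -0.58] Fx,Fy [-0.32 -0.51] 2.4322320549567266e-05
-125 23 69.3 | -110 350 104.2 | -95 155 115.9 | -80 144 114.4 | -65 144 112.2 | -50 143 110.6 | -35 141 109.4 | -20 131 108.4 | -5 128 107.2 | 10 122 105.7 | 25 124 104.6 | 40 138 105.0 | 55 118 103.9 | 
front edge x [-110.8 -110.1 -109.5] y -84.98245409221842 84.95936439868235
(array([-0.7575, -0.0042,  0.0378]), array([-0.    ,  0.    , -0.0002]))
```

Request:
servo_tool([
  [[-0.751,-0.004,0,0,0,0,0],[-0.751,-0.004,0,0,0,0,0],[-0.751,-0.004,0,0,0,0,0],[-0.751,-0.004,0,0,0,0,0],[-0.751,-0.004,0,0,0,0,0],[-0.751,-0.004,0,0,0,0,0],[-0.751,-0.004,0.12,0,0,0,0],[-0.751,-0.004,0.25,0,0,0,0],[-0.751,-0.004,0.38,0,0,0,0],[-0.751,-0.004,0.48,0,0,0,0],[-0.751,-0.004,0.56,0,0,0,0],[-0.751,-0.004,0.6,0,0,0,0]],
])

```text
time_s: 16.7
tool_pos: [0.5674, -0.0625, 0.1278]
tool_rot: [-179.7, -0.1, 102.9]
force: [0.2, -0.1, 0.1]
grip_width: 0.0008
grasp_force: 0.0
```

```bash
python3 -c "
from h import *
st();print(go(-96,0,117))"
```

```text
16.7 [-95.3   2.  127.8] [-1.7973e+02 -1.3000e-01  1.0287e+02] F [ 0.18 -0.15  0.07] Fx,Fy [-0.18 -0.14] 0.0008384559526223681
(array([-0.0026,  0.0069,  0.0358]), array([-0.0015, -0.0007, -0.0002]))
```

Request:
servo_tool([
  [[0,0,0.008,0,0,0,0],[0,0,0.016,0,0,0,0],[0,0,0.022,0,0,0,0],[0,0,0.028,0,0,0,0],[0,0,0.033,0,0,0,0],[0,0,0.037,0,0,0,0],[0,0,0.04,0,0,0,0]],
])

```text
time_s: 17.28
tool_pos: [0.57, -0.0629, 0.1199]
tool_rot: [180.0, 0.0, 102.9]
force: [0.0, -0.6, 0.5]
grip_width: 0.0004
grasp_force: 0.0
```

Request:
servo_tool([
  [[0,0,0.003,0,0,0,0],[0,0,0.006,0,0,0,0],[0,0,0.009,0,0,0,0]],
])

```text
time_s: 17.53
tool_pos: [0.5696, -0.0628, 0.1167]
tool_rot: [180.0, 0.0, 102.9]
force: [0.4, -0.1, -0.1]
grip_width: 0.0002
grasp_force: 0.0
```

Request:
servo_tool([
  [[0,0,0.002,0,0,0,0],[0,0,0.004,0,0,0,0],[0,0,0.006,0,0,0,0]],
])

```text
time_s: 17.78
tool_pos: [0.5696, -0.0629, 0.1151]
tool_rot: [-180.0, 0.0, 102.9]
force: [-1.4, -0.3, 3.6]
grip_width: 0.0008
grasp_force: 2.1
```

Request:
servo_tool([
  [[0,0,0.002,0,0,0,0],[0,0,0.004,0,0,0,0]],
])

```text
time_s: 17.95
tool_pos: [0.5697, -0.063, 0.1141]
tool_rot: [-180.0, 0.0, 102.9]
force: [-1.6, -0.4, 5.0]
grip_width: 0.0003
grasp_force: 2.5
```

```bash
python3 -c "
from h import *
st()"
```

```text
17.95 [-9.620e+01 -1.000e-01  1.141e+02] [-1.8000e+02  4.0000e-02  1.0285e+02] F [-1.58 -0.37  4.97] Fx,Fy [-0.01  1.62] 0.0002603252738060363
```

Request:
servo_tool([
  [[0,0,0.002,0,0,0,0],[0,0,0.004,0,0,0,0]],
])

```text
time_s: 18.12
tool_pos: [0.5697, -0.0632, 0.1129]
tool_rot: [180.0, 0.0, 102.8]
force: [-2.5, -0.6, 4.8]
grip_width: 0.0003
grasp_force: 2.8
```

Request:
servo_tool([
  [[0,0,0.002,0,0,0,0],[0,0,0.004,0,0,0,0]],
])

```text
time_s: 18.28
tool_pos: [0.5697, -0.0634, 0.1118]
tool_rot: [180.0, 0.1, 102.8]
force: [-2.3, -1.0, 6.3]
grip_width: 0.0005
grasp_force: 3.1
```

Request:
servo_tool([
  [[0,0,0.002,0,0,0,0],[0,0,0.004,0,0,0,0]],
])

```text
time_s: 18.45
tool_pos: [0.5698, -0.0635, 0.1107]
tool_rot: [180.0, 0.1, 102.8]
force: [-3.0, -1.3, 4.7]
grip_width: 0.0004
grasp_force: 2.9
```

Request:
servo_tool([
  [[0,0,0.002,0,0,0,0],[0,0,0.004,0,0,0,0]],
])

```text
time_s: 18.62
tool_pos: [0.5699, -0.0637, 0.1093]
tool_rot: [180.0, 0.1, 102.8]
force: [-0.8, -2.6, 3.4]
grip_width: 0.0004
grasp_force: 1.6
```

Request:
servo_tool([
  [[0,0,0.002,0,0,0,0],[0,0,0.004,0,0,0,0]],
])

```text
time_s: 18.78
tool_pos: [0.5696, -0.0627, 0.1073]
tool_rot: [180.0, -0.0, 102.8]
force: [-0.2, 1.0, -0.2]
grip_width: 0.0003
grasp_force: 0.0
```

Request:
servo_tool([
  [[0,0,0.002,0,0,0,0],[0,0,0.004,0,0,0,0]],
])

```text
time_s: 18.95
tool_pos: [0.5695, -0.0623, 0.1061]
tool_rot: [-180.0, -0.0, 102.9]
force: [-0.8, -0.2, 2.7]
grip_width: 0.0004
grasp_force: 1.2
```

Request:
servo_tool([
  [[0,0,0.001,0,0,0,0],[0,0,0.002,0,0,0,0]],
])

```text
time_s: 19.12
tool_pos: [0.5695, -0.0624, 0.1059]
tool_rot: [-180.0, -0.0, 102.9]
force: [-0.9, 0.3, 2.9]
grip_width: 0.0005
grasp_force: 1.2
```

```bash
python3 -c "
from h import *
st();prof()"
```

```text
19.12 [-95.6  -0.  105.9] [-1.7998e+02 -2.0000e-02  1.0288e+02] F [-0.85  0.32  2.93] Fx,Fy [0.5  0.76] 0.0005388969329304689
-125 160 193.4 | -110 367 95.0 | -95 74 106.5 | -80 60 106.6 | -65 49 105.4 | -50 43 105.2 | -35 40 104.5 | -20 44 104.7 | -5 41 104.0 | 10 64 102.3 | 25 69 101.4 | 40 72 102.6 | 55 84 102.4 | 
front edge x [-111.7 -110.9 -110.6] y -84.99701705570676 84.78818441352101
```

Request:
servo_tool([
  [[0,0,-0.01,0,0,0,0],[0,0,-0.03,0,0,0,0],[0,0,-0.06,0,0,0,0],[0,0,-0.06,0,0,0,0],[0,0,-0.06,0,0,0,0]],
])

```text
time_s: 19.58
tool_pos: [0.5703, -0.063, 0.1249]
tool_rot: [179.9, 0.1, 102.8]
force: [0.2, 0.5, -0.8]
grip_width: 0.0008
grasp_force: 0.0
```

```bash
python3 -c "
from h import *
st();prof();prof()"
```

```text
19.58 [-96.3  -0.7 124.9] [1.7990e+02 6.0000e-02 1.0285e+02] F [ 0.22  0.53 -0.8 ] Fx,Fy [ 0.47 -0.33] 0.0007929880431047006
-125 31 71.2 | -110 357 95.8 | -95 124 107.2 | -80 56 106.4 | -65 57 105.7 | -50 56 105.2 | -35 54 104.6 | -20 51 104.1 | -5 46 103.5 | 10 54 103.3 | 25 64 102.3 | 40 73 102.6 | 55 83 102.6 | 
front edge x [-111.7 -110.8 -110.5] y -84.94477642076252 84.87379995509917
-125 30 71.0 | -110 362 95.1 | -95 128 107.0 | -80 53 106.6 | -65 56 105.5 | -50 59 104.9 | -35 53 104.7 | -20 54 104.1 | -5 54 103.3 | 10 49 103.0 | 25 68 102.3 | 40 76 102.7 | 55 83 102.3 | 
front edge x [-111.8 -110.8 -110.5] y -84.98629596556229 84.97806783930041
```

The catch holds, since the lid stayed down when I released it. I retreat and check.

Request:
servo_tool([
  [[0,0,-0.2,0,0,0,0],[0,0,-0.4,0,0,0,0],[0,0,-0.6,0,0,0,0],[0,0,-0.6,0,0,0,0],[0,0,-0.6,0,0,0,0],[0,0,-0.6,0,0,0,0],[0,0,-0.6,0,0,0,0],[0,0,-0.6,0,0,0,0],[0,0,-0.6,0,0,0,0],[0,0,-0.6,0,0,0,0],[0,0,-0.6,0,0,0,0],[0,0,-0.6,0,0,0,0]],
])

```text
time_s: 20.68
tool_pos: [0.5694, -0.0628, 0.3031]
tool_rot: [-179.9, -0.0, 102.9]
force: [-1.1, 0.7, 0.2]
grip_width: 0.0005
grasp_force: 0.0
```

```bash
python3 -c "
from h import *
st();prof();c=cam('scene');save(c,'s9.png')"
```

```text
20.68 [-9.600e+01  2.000e-01  3.031e+02] [-1.7993e+02 -3.0000e-02  1.0286e+02] F [-1.11  0.72  0.21] Fx,Fy [0.95 0.92] 0.0004753059899121184
-125 22 69.2 | -110 356 95.0 | -95 153 107.0 | -80 134 106.6 | -65 147 104.5 | -50 143 104.1 | -35 141 103.6 | -20 136 103.1 | -5 132 102.8 | 10 138 102.4 | 25 133 101.9 | 40 139 102.9 | 55 63 102.4 | 
front edge x [-111.4 -110.6 -110. ] y -84.98784705559082 84.99156866308448
```

View pics/s9.png

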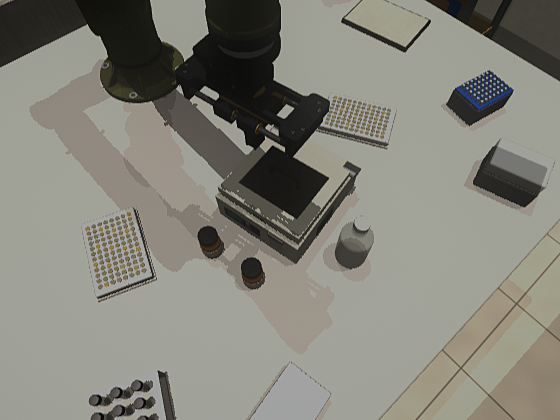

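The lid at (285,190) is shut and latched, at about 0.03 rad. The bottles at (209,240), (252,272) and (355,243) have not moved, and the hand is clear.

```bash
python3 -c "
from h import *
print(env.sign_off())"
```

```text
the job is handed in; nothing more can be done
None
```

The plate is home and square against the rear stop, the lid dropped shut by its own weight and is held by the catch at about 0.03 rad, the bottles did not move, and the job was handed in at about 21 s.

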